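Close the bookend past its spring catch

ROBOT

A 6-joint arm with a two-finger parallel gripper is mounted at the origin on the work surface. World frame = base frame: x ahead of the robot, y to its left, z up, the work surface at z = 0. Lengths are in m, angles in degrees, forces in N, time in s.
With the tool pointing down it reaches from about 0.375 to 0.9 m from the base axis. Payload 3.1 kg.
Tool frame: the origin (TCP) lies where the fingers leave the gripper's body, on its centre line; the fingertips stand 70 mm ahead of it and the grasp point (between the pads) lies 51 mm ahead of it; z points along the fingers, y is the line along which they close (so a half turn about z gives the same grasp; the last joint's range is limited). The gripper opens to 87 mm and grips with 3 to 60 N. Pads are 19 mm wide; open, the fingers measure 117 mm over their backs; the gripper's body (75 mm by 190 mm) begins 51 mm behind the grasp point.
Start: joints at [-86.373, 30.224, 82.088, -0, 67.689, -10.227], TCP at [0.15, -0.607, 0.292] pointing down, gripper open.
Joint ranges: [-176.69, 176.69], [-43.24, 126.21], [12.49, 139.97], [-82, 262], [0, 151.66], [-163.58, 163.58]. Speed limits (degrees/s): [159.86, 159.86, 180, 180, 180, 180].

INTERFACE

Orientations are given as a 3x3 rotation matrix whose columns are the frame's x, y, z axes.
In Python, from rig import readout, capture, calibration, bot, look_for gives the robot as it stands. The module is installed in compiled form; this text tells all that it offers.
- The arm moves only by the shell command python3 -m pendant 'ROWS'. ROWS is JSON, a list of rows, each a list of 7 numbers: the shift along the tool's x, y, z normalised to -1 to 1, where 1 is 200 mm, then the turn, a rotation vector about the tool's x, y, z normalised to -1 to 1, where 1 is 180 degrees, then the closure, from -1 (fully open) to 1 (shut). In form: [[dx, dy, dz, ax, ay, az, grip], ...]. A call has 1 to 8 rows; each row is the pose to reach, as a shift and turn from the pose commanded when the call began, along the tool's axes at that moment, turning the shorter way round; what a row does not reach only later rows make up. A row lasts 1/10 s, in which the tool goes at most 50 mm and 8.59 degrees, less where a joint would pass 70% of its speed; a pose out of reach is approached as far as the arm can. A call with a number of a shift or a turn outside -1 to 1 is refused whole. A call with a gripper value outside its range is refused whole. The fingers move at their own pace and stop on an object; the grip force is fixed at half the most. Time passes only in rows, so rows that repeat a pose let the fingers close. It gives the time, the measured TCP pose, the force, the opening and the grip force at its end, in the units of the state.
- readout.read_state(): the state, without advancing time (a new reading comes with each control period).
- capture(name): name is "side" or "top" or "wrist"; returns (picture, depth): 420x560x3 uint8, red, green, blue; 420x560 float32, m along the optical axis (not along the pixel's ray), 0 where there is no reading.
- calibration(name): a dict with "mtx" (3x3 intrinsics, pixels), "T" (4x4, takes a point from camera to world coordinates); the wrist camera has in their place "mount" (4x4, takes a point from camera to tool coordinates, whose origin is the TCP and whose axes are the flange's). Camera axes: x right, y down, z forward; pixel columns grow to the right and rows downward; lengths in m; the calibration is good to about 2 mm. A picture is of the moment at which its call begins: read the wrist's pose just before it. calibration takes no time and is no camera call.
- bot.hand_in(): hands the job in; it is judged then, once.
Trained networks look in the newest picture that a camera, given by its name, has taken for a name from the list of things; names that differ only in an ending like _2 or _b are one class to them, and where a whole thing is asked for, a point or a joint stands for the part that bears it (a point fixed in the world has none). Each returns a list of dicts, best first, with "conf" (0 to 1); they miss things now and then, are a little off and sometimes report something else, mostly with a low value. They report only what shows in the picture. A call takes as long as a camera call. They do not tell look-alikes from the thing itself.
- look_for(thing, camera): "extent" ([left, top, right, bottom] in pixels, round what is visible of it).
The state is a dict: "time_s": time; "joint_positions": joint angles; "qvel": joint speeds; "tau": joint torques, N m; "position": TCP position; "tcp_rot": TCP orientation; "force": force on the tool from outside, world axes, zero at the start; "moment": the same for the moment, N m; "opening": opening from 0.0 (shut) to 1.0 (fully open); "grasp_force": force on a finger pad.
Only numpy, scipy, OpenCV 4.12 (cv2) and the standard library are available. Lean on these libraries where they do the work, as an engineer would, in place of code of your own. Each camera call takes 0.05 s, during which the arm holds its last target. There are 200 camera calls.

TASK

On the desk book rack, close the sliding bookend up against the row of books: press the spring catch bar fully down with the fingertips and, keeping it held down, push the bookend along over the catch pin until its plate rests against the first book, then let the catch spring back up behind it. Only press and push: do not lift or tip the bookend or any book, do not shove the books along or sideways, and leave the pen cup, the clock and the stapler where they are.

Things in the scene. Friction and masses are not known exactly. Their poses are not given: they have to be found in the camera images.
- rack: Dark wooden book rack fixed to the desk, 150 mm wide (x), 410 long (y -125 to 285). Origin on the desk surface on its centre line, z up; the bookend slides along rack +y to the books. Deck 24 mm above the desk; guide rails (top 36 mm) stand 57.5 mm either side of the centre line up to y = 140. First book's face at y = 166 mm; end board behind the books at y = 258 to 277, top 174 mm.
- catch (a joint): How far the steel spring catch is down, m: 0 up (springs back by itself), 0.012 fully down on its stop. One piece moving straight up and down: flat press bar 44 mm wide on the rack's centre line, rack y -117 to 139 mm, top 38 mm above the desk when up, 26 mm when down (2 mm above the deck); a pin near its far end. About 2 N starts it, 6 N holds it down, pressed anywhere along it.
- catch_pin (a point): Middle of the top of the catch pin: steel block 30 mm wide, 12 mm long in the travel direction (rack y 124 to 136 mm), standing 12 mm above the press bar. Top 50 mm above the desk when up (blocks the bookend's front bar by 8 mm), 38 mm when fully down (the bookend passes 4 mm above it).
- catch_bar_end (a point): Middle of the press bar's end away from the books, on its top face (rack y = -117 mm).
- bookend: Loose dark steel bookend, about 0.6 kg, sliding on the deck between the rails, axes as the rack's. Origin at the centre of its underside. 110 mm wide (x), y -50 to 50 mm. Two side runners joined by a heel bar (y -50 to -36) and a front bar (y 34 to 50), both 18 to 45 mm above the deck, window between. Plate on the front bar up to 121 mm. Starts with the front bar 15 to 75 mm short of the pin.
- bookend_face (a point): Middle of the front bar's face towards the books (flush with the plate), 31.5 mm above the deck. When home against the first book it is at rack y = 166 mm and the pin has come up in the window behind the front bar.
- bookend_heel (a point): Middle of the heel bar's rear face: flat, upright, square to the travel, 110 mm wide, 42 to 69 mm above the desk. This is the face to push. The press bar lies open behind it and runs free under it, so a fingertip standing on the press bar close behind the heel can press down and push forward at once.
- book1: First book of the row (nearest the bookend), loose, standing upright: 112 x 30 x 165 mm high, 0.35 kg; origin at the centre of its foot, on the deck, y across its thickness.
- book2: Second book, 112 x 30 x 150 mm, otherwise as the first.
- book3: Third book, next to the end board, 112 x 30 x 172 mm, otherwise as the first.
- pencup: Empty white ceramic cup on the desk beside the rack, 72 mm across, 90 mm high; origin at the centre of its foot. Leave alone.
- clock: Small round brass desk clock on a foot, 76 mm across, 84 mm high; origin at the centre of its foot. Leave alone.
- stapler: Black stapler on the desk, 36 x 110 x 43 mm high; origin at the centre of its foot. Leave alone.
There are look-alikes about, which are no part of the job. Leave any pink, purple or turquoise look-alike of the book2 alone.

How it is judged (in metres and radians):
On the way, in this order (a step that is already met when the one before it is completed fails the run):
1. the catch bar is pressed at least 9.5 mm down while the bookend is still short of the pin (value of joint catch above 0.0095 m and y of bookend_face in the frame of rack below 0.127 m), for 0.1 s.
2. the bookend's front bar passes over the pin with the catch still held at least 9.5 mm down (value of joint catch above 0.0095 m and y of bookend_face in the frame of rack between 0.13 and 0.152 m), for 0.05 s.
At the end, for the whole second after the job is handed in: Bookend flat on the deck, at rest, its front face within 8 mm of the first book's starting face; catch sprung up (under 3 mm down); books upright (7 degrees) within 15 mm of where they stood; pen cup, clock and stapler within 20 mm of where they were (y of bookend_face in the frame of rack between 0.158 and 0.172 m and value of joint catch below 0.003 m and z of bookend in the frame of rack below 0.028 m and angle between bookend's own z axis and vertical below 0.05 rad and linear speed of bookend below 0.02 m/s and angle between each of book1, book2, book3's own z axis and vertical below 0.12 rad and distance of each of book1, book2, book3 from where it was at the start of the episode below 0.015 m and distance of each of pencup, clock, stapler from where it was at the start of the episode below 0.02 m); the robot touches nothing.
It fails at once if the bookend is lifted more than 8 mm off the deck or tipped more than 9 degrees (z of bookend in the frame of rack above 0.032 m or angle between bookend's own z axis and vertical above 0.157 rad).
It fails at once if a book is lifted, tipped over 15 degrees or shoved more than 20 mm (z of any of book1, book2, book3 in the frame of rack above 0.036 m or angle between any of book1, book2, book3's own z axis and vertical above 0.26 rad or distance of any of book1, book2, book3 from where it was at the start of the episode above 0.02 m).
It fails at once if the pen cup, clock or stapler is moved more than 20 mm or tipped (distance of any of pencup, clock, stapler from where it was at the start of the episode above 0.02 m or angle between any of pencup, clock, stapler's own z axis and vertical above 0.3 rad).
It also fails if it takes over 38 s, if anything falls off the work surface, if the arm or the gripper's body presses on something with over 40 N, if the wrist force passes 120 N, or if a joint passes its speed limit or range.

## Working session

There is one attempt and no reset: what is moved stays moved. The work goes in short steps, Python scripts to look and compute and a shell command to move; the robot and the scene stay as the last step left them, time stands still between calls to the robot, and variables do not carry over. Pictures are saved under pics/ and viewed, at most 10 in all, crops included, and the job is handed in when it is done.

```bash
mkdir -p pics; cat > h.py <<'E'
import numpy as np,cv2
from rig import readout,capture,calibration,bot,look_for
def world(cam,d,st=None):
    c=calibration(cam);K=np.array(c["mtx"])
    if "T" in c: T=np.array(c["T"])
    else:
        W=np.eye(4);W[:3,:3]=st["tcp_rot"];W[:3,3]=st["position"];T=W@np.array(c["mount"])
    v,u=np.mgrid[:d.shape[0],:d.shape[1]]
    P=np.stack([(u-K[0,2])/K[0,0]*d,(v-K[1,2])/K[1,1]*d,d],-1)
    return P@T[:3,:3].T+T[:3,3]
E
python3 - <<'E'
from h import *
s=readout.read_state();print(s["time_s"],s["position"],np.round(s["tcp_rot"],3).tolist(),s["force"])
for c in["top","side"]:
    p,d=capture(c);cv2.imwrite(f"pics/{c}1.png",p[:,:,::-1]);X=world(c,d);np.save(c+"1.npy",X)
    for t in["rack","catch","bookend","bookend_heel","catch_bar_end","book1","book2","pencup","clock","stapler"]:
        for r in look_for(t,c)[:2]:
            e=np.array(r["extent"]);m=((e[:2]+e[2:])/2).astype(int);print(c,t,np.round(e),round(r["conf"],2),np.round(X[m[1],m[0]],3))
E
```

```text
0.0 [ 0.14964315 -0.60623433  0.29128899] [[0.971, 0.239, -0.0], [0.239, -0.971, 0.002], [0.0, -0.002, -1.0]] [ 0.13653191 -0.00874523  0.08612633]
top rack [196. 145. 439. 270.] 0.8 [0.564 0.023 0.069]
top catch [291. 175. 426. 225.] 0.65 [ 0.58  -0.056  0.041]
top bookend [311. 168. 377. 235.] 0.93 [ 0.579 -0.03   0.039]
top bookend_heel [313. 165. 382. 239.] 0.85 [ 0.579 -0.035  0.039]
top bookend_heel [228. 176. 270. 252.] 0.57 [0.541 0.136 0.173]
top catch_bar_end [290. 174. 424. 225.] 0.95 [ 0.582 -0.054  0.039]
top catch_bar_end [247. 173. 287. 253.] 0.2 [0.539 0.105 0.189]
top book1 [223.  58. 291. 115.] 0.97 [0.773 0.126 0.12 ]
top book1 [246. 174. 286. 253.] 0.96 [0.539 0.107 0.188]
top book2 [223.  58. 291. 115.] 0.97 [0.773 0.126 0.12 ]
top book2 [246. 174. 286. 253.] 0.96 [0.539 0.107 0.188]
top pencup [334. 268. 378. 310.] 0.74 [ 0.415 -0.05   0.007]
top stapler [401. 254. 468. 268.] 0.85 [ 0.465 -0.188  0.045]
side rack [215. 126. 379. 352.] 0.65 [0.591 0.014 0.038]
side catch [276. 239. 346. 326.] 0.69 [ 0.597 -0.102  0.039]
side catch [376. 236. 422. 296.] 0.44 [ 0.7
[... 178 characters left out ...]
.] 0.86 [0.585 0.012 0.051]
side bookend_heel [274. 238. 346. 326.] 0.4 [ 0.596 -0.101  0.038]
side catch_bar_end [276. 236. 343. 327.] 0.66 [ 0.596 -0.099  0.038]
side book1 [367. 138. 418. 231.] 0.9 [0.78  0.078 0.1  ]
side book1 [212. 107. 257. 135.] 0.87 [0.496 0.303 0.149]
side book2 [367. 138. 418. 231.] 0.9 [0.78  0.078 0.1  ]
side book2 [212. 107. 257. 135.] 0.87 [0.496 0.303 0.149]
side pencup [169. 226. 219. 294.] 0.56 [ 0.415 -0.07   0.078]
side clock [376. 235. 421. 295.] 0.65 [ 0.742 -0.095  0.054]
side clock [275. 236. 342. 326.] 0.18 [ 0.595 -0.098  0.038]
side stapler [215. 306. 242. 384.] 0.95 [ 0.465 -0.218  0.043]
side stapler [252. 181. 334. 283.] 0.43 [0.585 0.011 0.056]
```

View pics/top1.png

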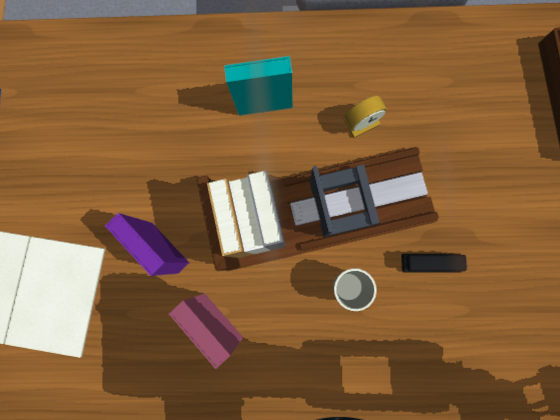

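View pics/side1.png

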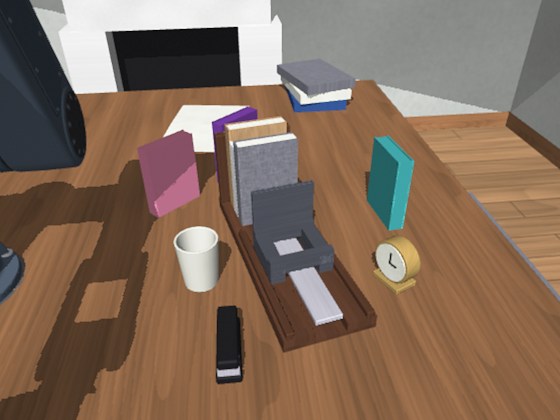

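Top view: the bar runs between (427,186) and (293,212), with its free end on the right. The heel is at about (368,195) and the books on the left at about (265,210). The purple, pink and turquoise items are the look-alikes.

```bash
python3 - <<'E'
from h import *
X=np.load("top1.npy");p=cv2.imread("pics/top1.png").astype(int)
roi=np.zeros(p.shape[:2],bool);roi[165:235,285:435]=1
bar=roi&(p.min(2)>110)&(abs(X[...,2]-.038)<.008)
q=X[bar];xy=q[:,:2].astype(np.float32);print(len(q),np.median(q[:,2]))
(cx,cy),(w,h),a=cv2.minAreaRect(xy);B=cv2.boxPoints(((cx,cy),(w,h),a));print("bar",cx,cy,w,h,a,B.tolist())
vx=cv2.fitLine(xy,cv2.DIST_HUBER,0,.01,.01).ravel();print(vx)
# rack outline : rail tops
d=vx[:2]*np.sign(vx[1]);n=np.array([d[1],-d[0]])   # d=rack y, n=rack x
end=(xy-[cx,cy])@d; lat=(xy-[cx,cy])@n
print("end",np.percentile(end,[.5,1,99,99.5]),"lat",np.percentile(lat,[1,99]))
e=np.percentile(end,.5);c=np.array([cx,cy])+np.mean(np.percentile(lat,[1,99]))*n
O=c+d*(e+.117);print("rack origin",O,"yaw dir",d,np.degrees(np.arctan2(-d[0],d[1])))
np.savez("rack.npz",O=O,d=d,n=n)
for cam in["top","side"]:
    Y=np.load(cam+"1.npy");r=Y[...,:2]-O;ry=r@d;rx=r@n
    for nm,m in[("heel/runner tops",(abs(Y[...,2]-.069)<.006)&(abs(rx)<.06)&(ry<.12)&(ry>-.12)),("plate",(Y[...,2]>.10)&(abs(rx)<.06)&(ry<.14)&(ry>-.12)),("book1+",(Y[...,2]>.13)&(abs(rx)<.07)&(ry>.1)&(ry<.3)),("rack",(abs(Y[...,2]-.036)<.006)&(abs(rx)<.1)&(ry>-.15)&(ry<.3))]:
        if m.sum()>20: print(cam,nm,m.sum(),"y",np.round(np.percentile(ry[m],[1,3,50,97,99]),4),"x",np.round(np.percentile(rx[m],[1,50,99]),4),"z",np.median(Y[m][:,2]).round(4))
E
```

```text
2402 0.039792444471657085
bar 0.5836654305458069 -0.05702441930770874 0.04406682774424553 0.2529594898223877 12.674934387207031 [[0.5344168543815613, 0.061538536101579666], [0.5899210572242737, -0.1852564960718155], [0.6329140067100525, -0.17558737099170685], [0.5774098038673401, 0.07120765745639801]]
[ 0.21745695 -0.9760699   0.5866431  -0.07046659]
end [-0.1256568  -0.12442738  0.1176402   0.1225505 ] lat [-0.02118331  0.02137838]
rack origin [ 0.58564311 -0.06545285] yaw dir [-0.21745695  0.9760699 ] 12.5597105
top heel/runner tops 750 y [-0.0088 -0.0082  0.0021  0.0909  0.091 ] x [-0.0548 -0.0031  0.0538] z 0.0703
top plate 513 y [0.083  0.0832 0.089  0.091  0.0911] x [-0.0548 -0.0018  0.0534] z 0.1461
top book1+ 5578 y [0.1647 0.1669 0.2219 0.2712 0.2732] x [-0.0649 -0.0029  0.0633] z 0.1882
top rack 4397 y [-0.1199 -0.1141  0.0051  0.1315  0.137 ] x [-0.0701 -0.0022  0.0695] z 0.0389
side heel/runner tops 1087 y [-0.0105 -0.01    0.0037  0.0841  0.0847] x [-0.053  -0.0008  0.0559] z 0.0692
side plate 1547 y [0.0804 0.0809 0.083  0.088  0.0898] x [-0.0531 -0.0007  0.0553] z 0.1257
side book1+ 3779 y [0.1621 0.1627 0.173  0.2569 0.2593] x [-0.067  -0.0083  0.0562] z 0.1766
side rack 4039 y [-0.1259 -0.1202 -0.043   0.1648  0.2563] x [-0.0686 -0.0066  0.071 ] z 0.0373
```

```bash
A='[0.92,-0.65,0,0,0,0,1]'; python3 -m pendant '[[0.92,-0.65,0,0,0,0,1],[0.92,-0.65,0,0,0,0,1],[0.92,-0.65,0,0,0,0,1],[0.92,-0.65,0,0,0,0,1],[0.92,-0.65,0,0,0,0,1],[0.92,-0.65,0,0,0,0,1]]'
python3 -m pendant '[[0.92,-0.65,0,0,0,0,1],[0.92,-0.65,0,0,0,0,1],[0.92,-0.65,0,0,0,0,1],[0.92,-0.65,0,0,0,0,1],[0.92,-0.65,0,0,0,0,1],[0.92,-0.65,0,0,0,0,1]]'
python3 -m pendant '[[0.92,-0.65,0,0,0,0,1],[0.92,-0.65,0,0,0,0,1],[0.92,-0.65,0,0,0,0,1],[0.92,-0.65,0,0,0,0,1],[0.92,-0.65,0,0,0,0,1],[0.92,-0.65,0,0,0,0,1]]'
python3 -m pendant '[[0,0,0,0,0,-0.25,1],[0,0,0,0,0,-0.25,1],[0,0,0,0,0,-0.25,1],[0,0,0,0,0,-0.25,1],[0,0,0,0,0,-0.25,1],[0,0,0,0,0,-0.25,1],[0,0,0,0,0,-0.25,1]]'
python3 -m pendant '[[0,0,0,0,0,-0.243,1],[0,0,0,0,0,-0.243,1],[0,0,0,0,0,-0.243,1],[0,0,0,0,0,-0.243,1],[0,0,0,0,0,-0.243,1],[0,0,0,0,0,-0.243,1],[0,0,0,0,0,-0.243,1]]'
cat >> h.py <<'E'
def where():
    s=readout.read_state();r=np.load("rack.npz");R=np.array(s["tcp_rot"]);p=np.array(s["position"]);t=p+R[:,2]*.07
    v=t[:2]-r["O"];print("t",round(s["time_s"],2),"tip rack x,y,z",np.round([v@r["n"],v@r["d"],t[2]],4),"toolx.d",np.round([R[:2,0]@r["d"],R[:2,0]@r["n"],R[0,2],R[1,2]],4),"F",np.round(s["force"],1),"open",s["opening"])
    return s
E
python3 - <<'E'
from h import *
s=where();p,d=capture("wrist");cv2.imwrite("pics/w1.png",p[:,:,::-1]);X=world("wrist",d,s)
r=np.load("rack.npz");v=X[...,:2]-r["O"];ry=v@r["d"];rx=v@r["n"];z=X[...,2]
m=(abs(z-.069)<.006)&(abs(rx)<.06)&(ry<.1)&(ry>-.12)&(d>0)
print(m.sum(),np.percentile(ry[m],[1,3,97,99]),np.percentile(rx[m],[1,99]),np.median(z[m]))
g=(p.min(2)>110)&(abs(z-.039)<.007)&(abs(rx)<.06)&(ry<.03);print(g.sum(),np.percentile(ry[g],[1,99]),np.percentile(rx[g],[1,99]),np.median(z[g]))
E
```

```text
time_s: 1.7
position: [0.299, -0.4332, 0.2924]
tcp_rot: [[0.97, 0.244, 0.0], [0.244, -0.97, 0.002], [0.001, -0.002, -1.0]]
force: [-0.3, 0.2, -0.3]
opening: 0.546
grasp_force: 0.0
time_s: 2.3
position: [0.4463, -0.2648, 0.2924]
tcp_rot: [[0.97, 0.243, 0.001], [0.243, -0.97, -0.0], [0.001, 0.001, -1.0]]
force: [-0.6, -0.3, -0.1]
opening: 0.032
grasp_force: 0.0
time_s: 2.9
position: [0.5943, -0.0954, 0.2922]
tcp_rot: [[0.97, 0.242, 0.002], [0.242, -0.97, -0.001], [0.002, 0.001, -1.0]]
force: [0.3, -0.7, -0.2]
opening: 0.005
grasp_force: 0.0
time_s: 3.6
position: [0.5915, -0.0987, 0.2922]
tcp_rot: [[0.52, 0.854, -0.001], [0.854, -0.52, -0.001], [-0.001, 0.0, -1.0]]
force: [-0.9, -0.9, 0.1]
opening: 0.005
grasp_force: 0.0
time_s: 4.3
position: [0.592, -0.0971, 0.2922]
tcp_rot: [[-0.214, 0.977, -0.0], [0.977, 0.214, -0.0], [-0.0, -0.0, -1.0]]
force: [0.3, 0.5, -0.9]
opening: 0.007
grasp_force: 0.0
t 4.3 tip rack x,y,z [-0.0007 -0.0323  0.2222] toolx.d [ 1.0e+00  3.9e-03 -1.0e-04 -3.0e-04] F [ 0.3  0.5 -0.9] open 0.007383037105461185
3969 [-0.01020315 -0.00990445  0.08119996  0.08134204] [-0.05199345  0.05588474] 0.0695620882196854
5393 [-0.10475625  0.02885065] [-0.01971714  0.02330596] 0.03850245843307992
```

View pics/w1.png

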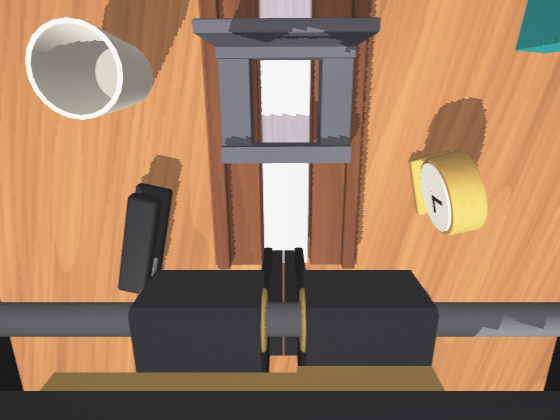

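The wrist view shows the fingertips in line with the bar and behind the heel, whose rear edge is at row 162. The side clearances are good. I'll descend to just above the bar, then press.

```bash
python3 -m pendant '[[0,0.005,0.22,0,0,0,1],[0,0.008,0.44,0,0,0,1],[0,0.008,0.66,0,0,0,1],[0,0.008,0.8,0,0,0,1],[0,0.008,0.88,0,0,0,1],[0,0.008,0.88,0,0,0,1]]' >/dev/null
python3 -c "from h import *; where()"
python3 -m pendant '[[0,0,0.02,0,0,0,1],[0,0,0.035,0,0,0,1],[0,0,0.05,0,0,0,1],[0,0,0.065,0,0,0,1],[0,0,0.08,0,0,0,1],[0,0,0.09,0,0,0,1],[0,0,0.09,0,0,0,1]]' >/dev/null
python3 -c "from h import *; where()"
```

```text
t 4.95 tip rack x,y,z [-0.0005 -0.0305  0.0435] toolx.d [ 1.      0.0016 -0.0055  0.0019] F [-0.2 -0.1  0.5] open 0.00462134851166678
t 5.65 tip rack x,y,z [ 0.0023 -0.0318  0.0287] toolx.d [ 1.0e+00 -5.0e-04  2.2e-03 -8.0e-04] F [ 0.4 -0.8  4.8] open 0.0029981738505209152
```

```bash
python3 -m pendant '[[0,0,0.01,0,0,0,1],[0,0,0.015,0,0,0,1],[0,0,0.02,0,0,0,1],[0,0,0.02,0,0,0,1]]' >/dev/null
python3 -c "from h import *; where()"
```

```text
t 6.05 tip rack x,y,z [ 0.0023 -0.0318  0.026 ] toolx.d [ 1.0e+00 -6.0e-04  2.3e-03 -9.0e-04] F [-0.5 -0.2 12.6] open 0.0026415998572891525
```

```bash
python3 -m pendant '[[0.03,0,0.006,0,0,0,1],[0.06,0,0.006,0,0,0,1],[0.09,0,0.006,0,0,0,1],[0.12,0,0.006,0,0,0,1],[0.15,0,0.006,0,0,0,1],[0.18,0,0.006,0,0,0,1]]' >/dev/null
python3 - <<'E'
from h import *
s=where();p,d=capture("side");cv2.imwrite("pics/s2.png",p[:,:,::-1]);X=world("side",d)
r=np.load("rack.npz");v=X[...,:2]-r["O"];ry=v@r["d"];rx=v@r["n"];z=X[...,2]
m=(z>.1)&(z<.143)&(abs(rx)<.06)&(ry<.15)&(ry>.07);print("plate y (was .0804/.083)",np.percentile(ry[m],[1,10,50]))
E
```

```text
t 6.65 tip rack x,y,z [ 0.0061 -0.0013  0.0261] toolx.d [ 0.9999 -0.0022  0.0131 -0.0084] F [  3.3 -12.4  11.9] open 0.003574424294492243
plate y (was .0804/.083) [0.10060867 0.10188306 0.10330275]
```

View pics/s2.png

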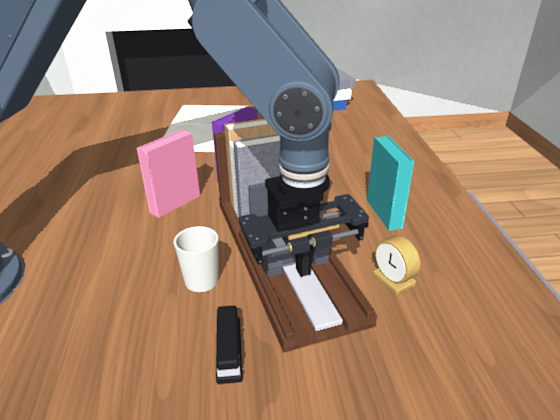

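The bookend has moved about 20 mm and the catch is still down. I'll keep pushing and correct the small sideways drift.

```bash
python3 -m pendant '[[0.03,-0.004,0.005,0,0,0,1],[0.06,-0.008,0.008,0,0,0,1],[0.09,-0.012,0.008,0,0,0,1],[0.12,-0.015,0.008,0,0,0,1],[0.15,-0.015,0.008,0,0,0,1],[0.18,-0.015,0.008,0,0,0,1],[0.21,-0.015,0.008,0,0,0,1]]' >/dev/null
cat > m.py <<'E'
from h import *
s=where();p,d=capture("side");X=world("side",d)
r=np.load("rack.npz");v=X[...,:2]-r["O"];ry=v@r["d"];rx=v@r["n"];z=X[...,2]
m=(z>.1)&(z<.143)&(abs(rx)<.06)&(ry<.157)&(ry>.07);print("plate y (start .0804/.083)",m.sum(),np.percentile(ry[m],[1,10,50]))
E
python3 m.py
```

```text
t 7.4 tip rack x,y,z [0.0058 0.0388 0.026 ] toolx.d [ 0.9999 -0.0025  0.0197 -0.0101] F [  4.5 -15.7  18. ] open 0.007705110538710997
plate y (start .0804/.083) 350 [0.07227542 0.14182669 0.14352631]
```

```bash
python3 -m pendant '[[0.02,0,0,0,0,0,1],[0.04,0,0,0,0,0,1],[0.055,0,0,0,0,0,1],[0.06,0,0,0,0,0,1]]' >/dev/null
python3 m.py
```

```text
t 7.85 tip rack x,y,z [0.0058 0.051  0.026 ] toolx.d [ 0.9999 -0.0031  0.0194 -0.0097] F [  2.8 -16.4  18.4] open 0.008702330367994317
plate y (start .0804/.083) 446 [0.07105727 0.07282911 0.15460758]
```

```bash
python3 -m pendant '[[0.01,0,0,0,0,0,1],[0.015,0,0,0,0,0,1],[0.015,0,0,0,0,0,1]]' >/dev/null
python3 -c "from h import *; where()"
```

```text
t 8.2 tip rack x,y,z [0.0059 0.0527 0.026 ] toolx.d [ 0.9999 -0.0034  0.0199 -0.0111] F [  3.3 -19.3  18.1] open 0.004580770787344092
```

```bash
python3 -m pendant '[[0.006,0,0,0,0,0,1],[0.01,0,0,0,0,0,1],[0.01,0,0,0,0,0,1]]' >/dev/null
python3 -c "from h import *; where()"
```

```text
t 8.5 tip rack x,y,z [0.006  0.0538 0.026 ] toolx.d [ 0.9999 -0.0036  0.0204 -0.0122] F [  3.  -23.2  17.2] open 0.0023910925609279053
```

Force is rising, so the plate is against the book. I'll back straight off the heel first so nothing drags upward, then lift.

```bash
python3 -m pendant '[[-0.03,0,0,0,0,0,1],[-0.06,0,0,0,0,0,1],[-0.09,0,0,0,0,0,1],[-0.12,0,0,0,0,0,1],[-0.12,0,0,0,0,0,1]]' >/dev/null
python3 -c "from h import *; where()"
python3 -m pendant '[[0,0,-0.03,0,0,0,1],[0,0,-0.06,0,0,0,1],[0,0,-0.1,0,0,0,1],[0,0,-0.3,0,0,0,1],[0,0,-0.5,0,0,0,1],[0,0,-0.7,0,0,0,1],[0,0,-0.9,0,0,0,1],[0,0,-0.9,0,0,0,1]]' >/dev/null
python3 -c "from h import *; where()"
```

```text
t 9.0 tip rack x,y,z [0.0019 0.044  0.0258] toolx.d [1.     0.004  0.0064 0.0068] F [ 0.7 18.5 29.5] open 0.008680398240453868
t 9.8 tip rack x,y,z [0.0009 0.038  0.2066] toolx.d [ 1.0e+00 -3.0e-04  9.3e-03 -2.9e-03] F [ 2.  -0.8 -0.8] open 0.005557645490484243
```

Next I'll back away so the cameras have a clear view, then check.

```bash
python3 -m pendant '[[-0.25,0,-0.1,0,0,0,1],[-0.5,0,-0.1,0,0,0,1],[-0.75,0,-0.1,0,0,0,1],[-0.75,0,-0.1,0,0,0,1],[-0.75,0,-0.1,0,0,0,1],[-0.75,0,-0.1,0,0,0,1]]' >/dev/null
python3 - <<'E'
from h import *
r=np.load("rack.npz");s=where();ims=[]
for c in["wrist","top"]:
    p,d=capture(c);ims.append(p[:,:,::-1]);X=world(c,d,s)
    v=X[...,:2]-r["O"];ry=v@r["d"];rx=v@r["n"];z=X[...,2]
    m=(abs(z-.069)<.006)&(abs(rx)<.06)&(ry<.12)&(ry>-.1)&(d>0)
    if m.sum()>50: print(c,"heel rear",np.percentile(ry[m],[1,3]),"z",np.median(z[m]))
    g=(p.min(2)>110)&(abs(z-.035)<.015)&(abs(rx)<.015)&(ry<.05)&(ry>-.1)
    if g.sum()>50: print(c,"bar z",np.median(z[g]))
    k=(z>.15)&(z<.22)&(abs(rx)<.07)&(ry>.13)&(ry<.3)
    if k.sum()>50: print(c,"books",np.percentile(ry[k],[1,3,97,99]))
cv2.imwrite("pics/end.png",cv2.resize(np.hstack(ims),(800,300)))
E
```

```text
t 10.4 tip rack x,y,z [-0.0028 -0.1089  0.2199] toolx.d [ 1.0e+00 -4.0e-04 -3.7e-03  2.1e-03] F [-0.3  0.7  1.1] open 0.008006501614665557
wrist bar z 0.03862080759910119
top heel rear [0.06693159 0.06715719] z 0.07042559970367318
top bar z 0.03993960584802225
top books [0.16678564 0.16894048 0.27129813 0.27327949]
```

View pics/end.png

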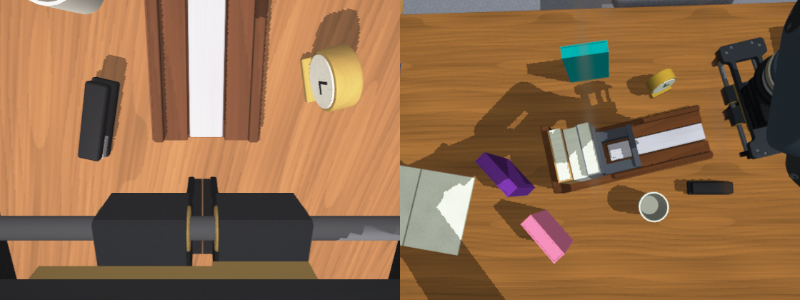

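The bookend is home: its heel is at about 0.067, so the face is at about 0.166. The bar is back up at 38 mm, and the books (about (575,150) in the combined picture), cup, clock and stapler have not moved.

```bash
python3 -c "from h import *; print(bot.hand_in())"
```

```text
the job is handed in; nothing more can be done
None
```

The job is handed in: the bookend rests against the first book (face at about rack y = 166 mm), the catch has sprung back up behind it, and the books, cup, clock and stapler look undisturbed in the last pictures; the hand-in returned no verdict.

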